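# Shim the rocking corner of a coating plate

### The job

The coating plate rocks: one of its four corners is loose, though it does not show. Press down on the corners of the plate with the fingertips, one after another, until you find the one that gives, then press that corner's shim tab down flat so that the plate sits firm and level. Leave the other three tabs standing, do not lift or shove the plate, and leave the cup, jar and brush alone.

Things in the scene. Friction and masses are not known exactly. Their poses are not given: they have to be found in the camera images.
- plate: Loose aluminium plate, 190 (its x) by 270 (its y) by 14 mm, about 1.7 kg, with a 105 by 190 mm red sample panel, 3 mm high, in the middle of its top. Origin: centre of its underside, 36 mm above the bench; its top is level, 50 mm above the bench. It just lies on four feet, one under each corner point.
- stand: Fixed steel stand under the plate, 226 by 300 mm, with four round feet (42 mm wide). Origin: centre of its underside, on the bench. Three feet carry the plate solidly; the fourth, hidden and different from run to run, is 5 mm short with only a weak spring on it, so nothing shows until that corner is pressed.
- corner_1 (a point): Point on the plate's top over a foot, at x, y = -75, +115 mm in the plate's frame, where corner 1 is tried; bare within 18 mm. A sound corner does not give. The loose one gives from about 2.5 N, is 5 mm down at about 4 N (the opposite corner rises 5 mm) and comes back up when let go.
- tab_1 (a point): Top centre of the thumb pad (24 mm along plate x, 18 mm long) at the free end of corner 1's shim tab: a dark steel leaf 44 mm long hinged on the plate at x, y = -75, +90 mm, pointing to plate -y. The pad centre is 36 mm from the hinge, some 23 mm above the plate's top when up, 4.5 mm when flat.
- shim_1 (a joint): Angle of tab 1: about 0 standing, 0.55 rad flat on the plate. Stiff: it folds under about 7 to 16 N straight down on the pad and stays where left. Folding drives a shim 5 mm out of the plate's underside onto the foot: it packs the short foot (that corner may sink 5 mm and rise again meanwhile), but jacks the plate up on a sound one.
- corner_2 (a point): Point on the plate's top over a foot, at x, y = -75, -115 mm in the plate's frame, where corner 2 is tried; bare within 18 mm. A sound corner does not give. The loose one gives from about 2.5 N, is 5 mm down at about 4 N (the opposite corner rises 5 mm) and comes back up when let go.
- tab_2 (a point): Top centre of the thumb pad (24 mm along plate x, 18 mm long) at the free end of corner 2's shim tab: a dark steel leaf 44 mm long hinged on the plate at x, y = -75, -90 mm, pointing to plate +y. The pad centre is 36 mm from the hinge, some 23 mm above the plate's top when up, 4.5 mm when flat.
- shim_2 (a joint): Angle of tab 2: about 0 standing, 0.55 rad flat on the plate. Stiff: it folds under about 7 to 16 N straight down on the pad and stays where left. Folding drives a shim 5 mm out of the plate's underside onto the foot: it packs the short foot (that corner may sink 5 mm and rise again meanwhile), but jacks the plate up on a sound one.
- corner_3 (a point): Point on the plate's top over a foot, at x, y = +75, +115 mm in the plate's frame, where corner 3 is tried; bare within 18 mm. A sound corner does not give. The loose one gives from about 2.5 N, is 5 mm down at about 4 N (the opposite corner rises 5 mm) and comes back up when let go.
- tab_3 (a point): Top centre of the thumb pad (24 mm along plate x, 18 mm long) at the free end of corner 3's shim tab: a dark steel leaf 44 mm long hinged on the plate at x, y = +75, +90 mm, pointing to plate -y. The pad centre is 36 mm from the hinge, some 23 mm above the plate's top when up, 4.5 mm when flat.
- shim_3 (a joint): Angle of tab 3: about 0 standing, 0.55 rad flat on the plate. Stiff: it folds under about 7 to 16 N straight down on the pad and stays where left. Folding drives a shim 5 mm out of the plate's underside onto the foot: it packs the short foot (that corner may sink 5 mm and rise again meanwhile), but jacks the plate up on a sound one.
- corner_4 (a point): Point on the plate's top over a foot, at x, y = +75, -115 mm in the plate's frame, where corner 4 is tried; bare within 18 mm. A sound corner does not give. The loose one gives from about 2.5 N, is 5 mm down at about 4 N (the opposite corner rises 5 mm) and comes back up when let go.
- tab_4 (a point): Top centre of the thumb pad (24 mm along plate x, 18 mm long) at the free end of corner 4's shim tab: a dark steel leaf 44 mm long hinged on the plate at x, y = +75, -90 mm, pointing to plate +y. The pad centre is 36 mm from the hinge, some 23 mm above the plate's top when up, 4.5 mm when flat.
- shim_4 (a joint): Angle of tab 4: about 0 standing, 0.55 rad flat on the plate. Stiff: it folds under about 7 to 16 N straight down on the pad and stays where left. Folding drives a shim 5 mm out of the plate's underside onto the foot: it packs the short foot (that corner may sink 5 mm and rise again meanwhile), but jacks the plate up on a sound one.
- cup: White mixing cup, 76 mm wide, 85 mm tall, loose, standing left of the plate. Origin: centre of its underside. Bystander.
- jar: Closed clear jar with a white cap, 70 mm wide, 90 mm tall, loose, standing right of the plate. Origin: centre of its underside. Bystander.
- brush: Brush lying left of the plate, pointing ahead, loose. Origin: underneath it, on the bench. Bystander.

How it is judged (in metres and radians):
On the way, in this order (a step that is already met when the one before it is completed fails the run):
1. the loose corner is found: pressed at least 2 mm down while all four tabs still stand (height (world z) of any of corner_1, corner_2, corner_3, corner_4 below 0.048 m and value of joint each of shim_1, shim_2, shim_3, shim_4 below 0.15 rad), for 0.1 s.
2. one shim tab is folded flat (((value of joint shim_1 above 0.47 rad and value of joint each of shim_2, shim_3, shim_4 below 0.15 rad) or (value of joint shim_2 above 0.47 rad and value of joint each of shim_1, shim_3, shim_4 below 0.15 rad) or (value of joint shim_3 above 0.47 rad and value of joint each of shim_1, shim_2, shim_4 below 0.15 rad) or (value of joint shim_4 above 0.47 rad and value of joint each of shim_1, shim_2, shim_3 below 0.15 rad))), for 0.2 s.
At the end, for the whole second after the job is handed in: Exactly one tab is flat (its joint above 0.47 rad), the other three stand (below 0.15 rad), all four corner points are within 2 mm of 50 mm above the bench (a tab folded on a sound corner jacks it 5 mm up), and the plate is at rest (((value of joint shim_1 above 0.47 rad and value of joint each of shim_2, shim_3, shim_4 below 0.15 rad) or (value of joint shim_2 above 0.47 rad and value of joint each of shim_1, shim_3, shim_4 below 0.15 rad) or (value of joint shim_3 above 0.47 rad and value of joint each of shim_1, shim_2, shim_4 below 0.15 rad) or (value of joint shim_4 above 0.47 rad and value of joint each of shim_1, shim_2, shim_3 below 0.15 rad)) and height (world z) of corner_1 between 0.048 and 0.052 m and height (world z) of corner_2 between 0.048 and 0.052 m and height (world z) of corner_3 between 0.048 and 0.052 m and height (world z) of corner_4 between 0.048 and 0.052 m and linear speed of plate below 0.01 m/s); the robot touches nothing.
It fails at once if a tab is folded on a sound corner, jacking it up ((value of joint shim_1 above 0.4 rad and height (world z) of corner_1 above 0.0525 m) or (value of joint shim_2 above 0.4 rad and height (world z) of corner_2 above 0.0525 m) or (value of joint shim_3 above 0.4 rad and height (world z) of corner_3 above 0.0525 m) or (value of joint shim_4 above 0.4 rad and height (world z) of corner_4 above 0.0525 m)).
It fails at once if the plate is lifted off its feet (height (world z) of plate above 0.046 m).
It fails at once if the plate is shoved more than 20 mm (distance of plate from where it was at the start of the episode above 0.02 m).
It fails at once if the cup, jar or brush is moved more than 30 mm (distance of any of cup, jar, brush from where it was at the start of the episode above 0.03 m).
It also fails if it takes over 48 s, if anything falls off the work surface, if the arm or the gripper's body presses on something with over 40 N, if the wrist force passes 120 N, or if a joint passes its speed limit or range.

### The arm

A 6-joint arm with a two-finger parallel gripper is mounted at the origin on the work surface. World frame = base frame: x ahead of the robot, y to its left, z up, the work surface at z = 0. Lengths are in mm, angles in rad, forces in N, time in s.
With the tool pointing down it reaches from about 400 to 925 mm from the base axis. Payload 12.5 kg.
Tool frame: the origin (TCP) lies at the centre of the arm's flange, where the gripper is bolted on; the fingertips stand 190 mm ahead of it and the grasp point (between the pads) lies 171 mm ahead of it; z points along the fingers, y is the direction in which the jaws open and shut (so a half turn about z gives the same grasp; the last joint's range is limited). The gripper opens to 95 mm and grips with 3 to 60 N. Pads are 20 mm wide; open, the fingers measure 119 mm over their backs; the gripper's body (75 mm by 180 mm) begins 59 mm behind the grasp point.
Start: joints at [-1.368, 0.491, 1.559, -0, 1.092, -0.106], TCP at [189.967, -595.431, 404.761] pointing down, gripper open.
Joint ranges: [-3.1, 3.1], [-0.84, 2.19], [0.05, 2.79], [-1.13, 4.28], [0.06, 2.93], [-2.69, 2.69]. Speed limits (rad/s): [2.22, 2.22, 2.79, 3.14, 3.14, 3.14].

### API

Orientations are given as [roll, pitch, yaw] about the fixed x, y, z axes, in that order (R = Rz(yaw) Ry(pitch) Rx(roll)).
In Python, from cell import env, optics gives the robot as it stands.
- The arm moves only by the tool apply_moves, never from a script. Its argument "commands" is a list of rows, each a list of 7 numbers: the turn, a rotation vector about the tool's x, y, z in degrees, then the shift along the tool's x, y, z in m, then the finger opening in m, from 0 to 0.0951. A call has 1 to 5 rows; each row shifts and turns the commanded pose from where the row before left it, along the tool's axes as they then stand; what a row does not reach is not made up. A row lasts 1/12 s, in which the tool goes at most 41.7 mm and 7.16 degrees, less where a joint would pass 70% of its speed; a pose out of reach is approached as far as the arm can. A call with a gripper value outside its range is refused whole. The fingers move at their own pace and stop on an object; the grip force is fixed at half the most. Time passes only in rows, so rows that do not move let the fingers close. It gives the time, the measured TCP pose, the force and the opening at its end, in the units of the state.
- env.state(): the state, without advancing time (a new reading comes with each control period).
- optics.read_camera(name): name is "scene" or "top"; returns a dict with "color" (480x640x3 uint8, red, green, blue), "fx", "fy", "cx", "cy" (pixels), "distortion" ([k1, k2, p1, p2, k3] as OpenCV has them; the pictures are not rectified), "eye" and "rotation" of the camera in the world. Camera axes: x right, y up, looking along -z (the intrinsics and any distortion apply to the point x, -y, -z); pixel columns grow to the right and rows downward; lengths in mm; the calibration is good to about 2 mm. A picture is of the moment at which its call begins. There is no depth.
- env.job_done(): hands the job in, once; it reports no verdict.
The state is a dict: "t": time; "joints": joint angles; "qvel": joint speeds; "tau": joint torques, N m; "eef_pos": TCP position; "tcp_rot": TCP orientation; "ft_force": force on the tool from outside, world axes, zero at the start; "moment": the same for the moment, N m; "opening": opening from 0.0 (shut) to 1.0 (fully open).
Only numpy, scipy, OpenCV 4.12 (cv2) and the standard library are available. Lean on these libraries where they do the work, as an engineer would, in place of code of your own. Each camera call takes 0.05 s, during which the arm holds its last target. There are 200 camera calls.

## Working session

There is one attempt and no reset: what is moved stays moved. The work goes in short steps, Python scripts to look and compute and a tool call to move; the robot and the scene stay as the last step left them, time stands still between calls to the robot, and variables do not carry over. Pictures are saved under pics/ and viewed, about 8 in all and at most 12, crops included, and the job is handed in when it is done.

Besides the shell and the picture viewer there is one more tool, called after ">>>" by a JSON object that holds its "method" and its "body". apply_moves: Moves the arm, as the interface text tells. Its arguments: {"type":"object","properties":{"commands":{"type":"array","items":{"type":"array","items":{"type":"number"}}}},"required":["commands"]}

```bash
mkdir -p pics
python3 - <<'E'
from cell import env, optics
import cv2
print(env.state())
for n in("scene","top"):
    c=optics.read_camera(n); cv2.imwrite(f"pics/{n}0.png",c["color"][:,:,::-1])
    print({k:v for k,v in c.items() if k!="color"})
E
```

```text
{'t': 0.0, 'joints': array([-1.36759520e+00,  4.91590268e-01,  1.55947425e+00, -1.46261155e-05,
        1.09169646e+00, -1.05619196e-01]), 'qvel': array([ 2.75669915e-04, -5.51622828e-05, -2.64775591e-04,  1.74133148e-04,
       -1.60944698e-03, -4.26395491e-04]), 'tau': array([ 1.98044618e-04, -6.12655807e+01, -2.58183253e+01,  6.91563799e-02,
        4.81204432e-02, -6.84239831e-05]), 'eef_pos': array([ 189.96163756, -595.39642676,  404.13400365]), 'tcp_rot': array([-3.14042948e+00, -1.10268487e-04,  3.08827013e-01]), 'ft_force': array([ 0.10883353,  0.25653113, -0.4448641 ]), 'moment': array([-0.01180003,  0.04122421,  0.03589886]), 'opening': 0.9962898482583951}
{'fx': 470.95557473463737, 'fy': 470.95557473463737, 'cx': 314.01019055879095, 'cy': 234.7653594590229, 'distortion': array([0.0192951, 0.       , 0.       , 0.       , 0.       ]), 'eye': array([1213.8611913 ,  -93.60235954,  635.0793748 ]), 'rotation': array([0.87602022, 0.0026776 , 1.43743689])}
{'fx': 532.056139786302, 'fy': 532.056139786302, 'cx': 321.1159633641126, 'cy': 241.4223968402476, 'distortion': array([-0.12083207,  0.        ,  0.        ,  0.        ,  0.        ]), 'eye': array([ 426.64430687,  -10.82668438, 1033.1569393 ]), 'rotation': array([ 1.23080770e-01,  1.09629501e-03, -1.59086874e+00])}
```

View pics/top0.png

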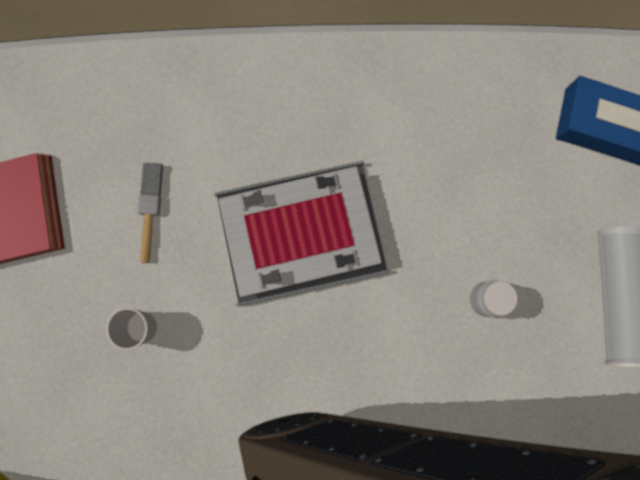

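View pics/scene0.png

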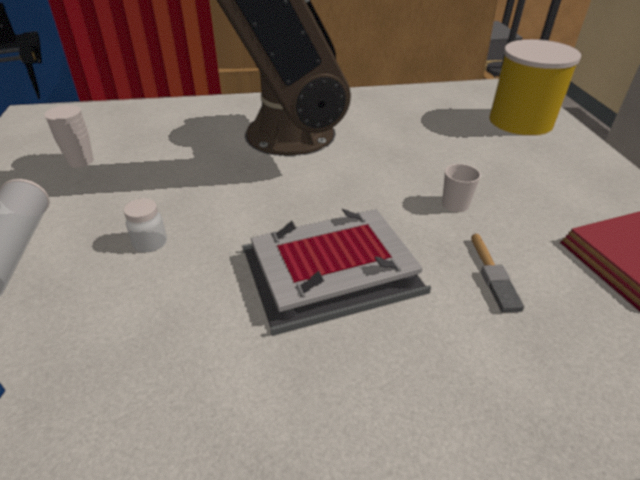

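The top view shows the plate at about (303, 232) px, with its red panel spanning about (245–355, 193–270). The four tabs stand at the panel's ends. The cup is at (130, 328), the jar at (497, 298) and the brush at (150, 212). The scene view agrees. Next I measure the panel on z = 53 in both views.

```bash
cat > h.py <<'E'
import numpy as np, cv2
from scipy.spatial.transform import Rotation as R
from cell import env, optics
def ray(c,px,z):
    K=np.array([[c["fx"],0,c["cx"]],[0,c["fy"],c["cy"]],[0,0,1]])
    u=cv2.undistortPoints(np.float64(px).reshape(-1,1,2),K,c["distortion"]).reshape(-1,2)
    d=np.c_[u[:,0],-u[:,1],-np.ones(len(u))]@R.from_euler("xyz",c["rotation"]).as_matrix().T
    e=c["eye"]; return e+d*((z-e[2])/d[:,2])[:,None]
def blob(m,near):
    m=cv2.morphologyEx(m.astype(np.uint8),cv2.MORPH_CLOSE,np.ones((3,3)))
    cs=[k for k in cv2.findContours(m,cv2.RETR_EXTERNAL,cv2.CHAIN_APPROX_NONE)[0] if cv2.contourArea(k)>300]
    return min(cs,key=lambda k:np.linalg.norm(k.reshape(-1,2).mean(0)-near))
E
python3 - <<'E'
from h import *
for n,near in(("top",(303,232)),("scene",(335,250))):
    c=optics.read_camera(n); a=c["color"].astype(int)
    red=(a[...,0]>80)&(a[...,0]>2*a[...,1]); k=blob(red,near)
    P=ray(c,k.reshape(-1,2),53)[:,:2]
    (ctr,sz,ang)=cv2.minAreaRect(P.astype(np.float32)); print(n,ctr,sz,ang)
    gray=(a.max(2)-a.min(2)<25)&(a.min(2)>135)
    if n=="top":
        # outer plate edges through bright mask, checked on z=50
        b=cv2.boxPoints((ctr,sz,ang)); print(b)
    s=env.state()
for nm,px,z in(("cup",(130,328),85),("jar",(500,298),90),("brush",(150,212),10)):
    c=optics.read_camera("top") if nm=="cup" else c0
    c0=c; print(nm,ray(c,[px],z))
E
```

```text
top (570.2613525390625, 29.254257202148438) (101.5235366821289, 186.0303497314453) 12.395668029785156
[[500.71613 109.20451]
 [540.6497  -72.4892 ]
 [639.8066  -50.696  ]
 [599.873   130.99771]]
scene (572.6080322265625, 26.420860290527344) (102.41317749023438, 186.05714416503906) 12.338770866394043
cup [[394.28046314 334.04486938  85.        ]]
jar [[ 434.83765845 -330.17294277   90.        ]]
brush [[618.68263319 324.98568251  10.        ]]
```

Panel centre is about (571, 28) with plate x at 12.4° in both views, and the sizes match to about 2 mm. I'll use yaw 102.4°, which puts tool x along plate y and tool y along plate x. First I travel toward corner 2 at about (522, -100) with the fingers shut.

>>> {"method": "apply_moves", "body": {"commands": [[0,0,-5.65,0.028,-0.02,0,0],[0,0,-5.65,0.03,-0.0175,0,0],[0,0,-5.65,0.032,-0.0145,0,0],[0,0,-5.65,0.033,-0.011,0,0],[0,0,-5.65,0.034,-0.008,0,0]]}}

```text
t: 0.67
eef_pos: [294.4, -454.4, 404.7]
tcp_rot: [3.142, 0.0, 0.806]
ft_force: [1.3, -0.2, 0.2]
opening: 0.709
```

>>> {"method": "apply_moves", "body": {"commands": [[0,0,-5.65,0.035,-0.0045,0,0],[0,0,-5.65,0.035,-0.001,0,0],[0,0,-5.65,0.035,0.0025,0,0],[0,0,-5.65,0.0345,0.006,0,0],[0,0,-5.65,0.034,0.009,0,0]]}}

```text
t: 1.08
eef_pos: [399.5, -313.6, 404.9]
tcp_rot: [3.141, 0.0, 1.3]
ft_force: [0.4, -0.6, -0.3]
opening: 0.355
```

>>> {"method": "apply_moves", "body": {"commands": [[0,0,-5.65,0.0325,0.0125,0.01,0],[0,0,-5.65,0.031,0.0155,0.01,0],[0,0,-5.65,0.0295,0.0185,0.01,0],[0,0,-5.65,0.0275,0.0215,0.01,0],[0,0,-5.65,0.0255,0.024,0.01,0]]}}

```text
t: 1.5
eef_pos: [503.7, -173.9, 354.4]
tcp_rot: [3.141, 0.0, 1.793]
ft_force: [0.1, 0.0, -0.3]
opening: 0.023
```

>>> {"method": "apply_moves", "body": {"commands": [[0,0,0,0.025,0.012,0.01,0],[0,0,0,0.022,0.011,0.025,0],[0,0,0,0.0208,0.011,0.03,0],[0,0,0.3,0,0,0.03,0],[0,0,0,0,0,0,0]]}}

```text
t: 1.92
eef_pos: [520.8, -100.5, 255.5]
tcp_rot: [-3.136, -0.003, 1.785]
ft_force: [-0.4, 0.3, -0.6]
opening: 0.005
```

Run:
```python
from h import *
s=env.state(); print(s["eef_pos"],s["ft_force"],s["tcp_rot"],s["opening"])
c=optics.read_camera("scene"); cv2.imwrite("pics/s1.png",cv2.resize(c["color"][150:350,180:460,::-1],None,fx=2.5,fy=2.5))
```

```text
[ 520.84216891 -100.47628377  255.54878006] [-0.36644204  0.25363572 -0.55192599] [-3.1355308  -0.00343299  1.78461177] 0.0048621086903118315
```

View pics/s1.png

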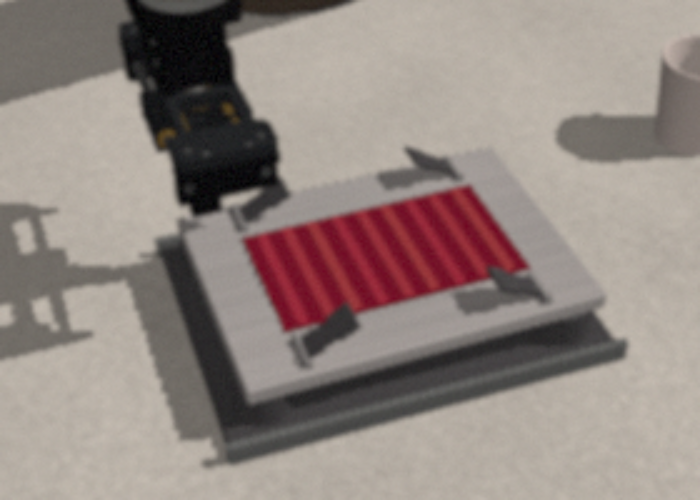

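The shut fingertips (crop 205, 205) hang just above the near-right corner (crop 185, 225) and clear of its tab. Now I lower them slowly.

>>> {"method": "apply_moves", "body": {"commands": [[0,0,0,0,0,0.007,0],[0,0,0,0,0,0.005,0],[0,0,0,0,0,0.001,0],[0,0,0,0,0,0.001,0],[0,0,0,0,0,0,0]]}}

```text
t: 2.38
eef_pos: [521.5, -102.3, 246.3]
tcp_rot: [3.141, 0.001, 1.782]
ft_force: [0.3, 0.6, 1.4]
opening: 0.005
```

>>> {"method": "apply_moves", "body": {"commands": [[0,0,0,0,0,0.001,0],[0,0,0,0,0,0.001,0],[0,0,0,0,0,0,0]]}}

```text
t: 2.63
eef_pos: [521.5, -101.9, 243.8]
tcp_rot: [3.141, 0.0, 1.783]
ft_force: [0.0, -0.1, -0.3]
opening: 0.007
```

>>> {"method": "apply_moves", "body": {"commands": [[0,0,0,0,0,0.002,0],[0,0,0,0,0,0.001,0],[0,0,0,0,0,0.001,0],[0,0,0,0,0,0,0]]}}

```text
t: 2.97
eef_pos: [521.4, -101.9, 240.4]
tcp_rot: [3.141, 0.0, 1.783]
ft_force: [-3.3, 0.8, 11.3]
opening: 0.004
```

>>> {"method": "apply_moves", "body": {"commands": [[0,0,0,0,0,0.001,0],[0,0,0,0,0,0,0]]}}

```text
t: 3.13
eef_pos: [521.4, -101.8, 240.3]
tcp_rot: [3.141, 0.001, 1.783]
ft_force: [-6.3, 1.6, 24.7]
opening: 0.005
```

Corner 2 is sound: the height held at 240.3 under 25 N. Next is corner 1, +230 mm along tool x.

>>> {"method": "apply_moves", "body": {"commands": [[0,0,0,0,0,-0.023,0],[0,0,0,0,0,-0.026,0],[0,0,0,0.032,0,0,0],[0,0,0,0.04,0,0,0],[0,0,0,0.04,0,0,0]]}}

```text
t: 3.55
eef_pos: [497.5, 8.3, 288.0]
tcp_rot: [3.141, 0.0, 1.781]
ft_force: [2.2, 0.5, 0.1]
opening: 0.001
```

>>> {"method": "apply_moves", "body": {"commands": [[0,0,0,0.04,0,0,0],[0,0,0,0.04,0,0,0],[0,0,0,0.038,0,0,0],[0,0,0,0,0,0.015,0],[0,0,0,0,0,0.02,0]]}}

```text
t: 3.97
eef_pos: [472.7, 125.2, 253.4]
tcp_rot: [3.138, 0.0, 1.787]
ft_force: [0.4, 0.2, -0.9]
opening: 0.008
```

>>> {"method": "apply_moves", "body": {"commands": [[0,0,0,0,0,0.005,0],[0,0,0,0,0,0.003,0],[0,0,0,0,0,0,0],[0,0,0,0,0,0,0]]}}

```text
t: 4.3
eef_pos: [473.4, 122.6, 245.1]
tcp_rot: [3.141, 0.0, 1.782]
ft_force: [-0.1, 0.6, -0.0]
opening: 0.002
```

>>> {"method": "apply_moves", "body": {"commands": [[0,0,0,0,0,0.003,0],[0,0,0,0,0,0.001,0],[0,0,0,0,0,0.001,0],[0,0,0,0,0,0,0]]}}

```text
t: 4.63
eef_pos: [473.2, 122.8, 240.0]
tcp_rot: [3.141, 0.0, 1.783]
ft_force: [0.2, -1.9, 4.7]
opening: 0.003
```

>>> {"method": "apply_moves", "body": {"commands": [[0,0,0,0,0,0.001,0],[0,0,0,0,0,0,0]]}}

```text
t: 4.8
eef_pos: [473.1, 122.9, 239.0]
tcp_rot: [3.141, 0.0, 1.783]
ft_force: [-1.5, -2.0, 5.5]
opening: 0.006
```

>>> {"method": "apply_moves", "body": {"commands": [[0,0,0,0,0,0.001,0],[0,0,0,0,0,0.001,0],[0,0,0,0,0,0,0]]}}

```text
t: 5.05
eef_pos: [473.0, 122.9, 237.0]
tcp_rot: [-3.142, 0.0, 1.783]
ft_force: [-2.0, -1.6, 6.1]
opening: 0.005
```

>>> {"method": "apply_moves", "body": {"commands": [[0,0,0,0,0,0.001,0],[0,0,0,0,0,0,0],[0,0,0,0,0,0,0]]}}

```text
t: 5.3
eef_pos: [473.0, 122.9, 236.2]
tcp_rot: [-3.142, 0.0, 1.783]
ft_force: [-2.9, -1.0, 9.1]
opening: 0.01
```

Corner 1 gives: down about 4 mm at roughly 6 N. Now I lift, then move to its tab, about 57 mm along tool −x.

>>> {"method": "apply_moves", "body": {"commands": [[0,0,0,0,0,-0.008,0],[0,0,0,0,0,-0.021,0],[0,0,0,0,0,-0.021,0],[0,0,0,-0.0275,0,0,0],[0,0,0,-0.03,0,0,0]]}}

```text
t: 5.72
eef_pos: [485.2, 67.1, 287.3]
tcp_rot: [3.139, 0.001, 1.786]
ft_force: [0.6, 0.1, -0.4]
opening: 0.006
```

>>> {"method": "apply_moves", "body": {"commands": [[0,0,0,0,0,0,0],[0,0,0,0,0,0.005,0],[0,0,0,0,0,0,0]]}}

```text
t: 5.97
eef_pos: [484.9, 66.8, 280.2]
tcp_rot: [-3.141, -0.0, 1.782]
ft_force: [0.0, 0.1, 0.2]
opening: 0.005
```

Run:
```python
from h import *
s=env.state(); print(s["eef_pos"],s["ft_force"],s["tcp_rot"])
d=s["eef_pos"][:2]-[571,28]; t=np.radians(12.4); print("plate xy",d@[np.cos(t),np.sin(t)],d@[-np.sin(t),np.cos(t)])
c=optics.read_camera("scene"); cv2.imwrite("pics/s2.png",cv2.resize(c["color"][150:350,180:460,::-1],None,fx=2.5,fy=2.5))
```

```text
[484.9498378   66.84871126 280.24044985] [0.00620059 0.06409633 0.19817517] [-3.14083915e+00 -1.97364012e-04  1.78197636e+00]
plate xy -75.70061723917631 56.420469071127165
```

View pics/s2.png

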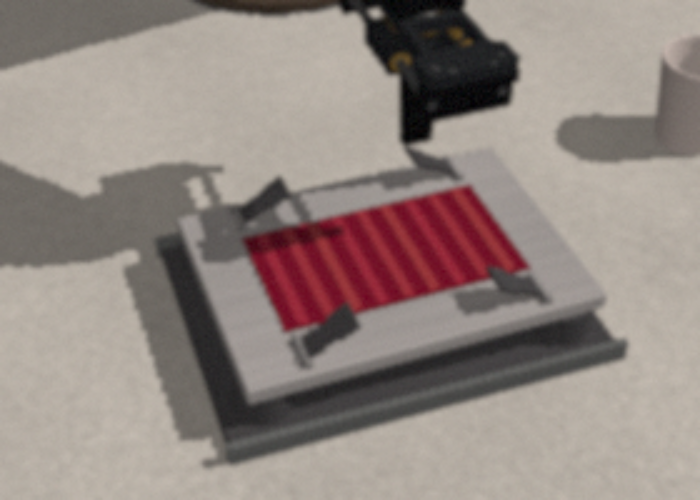

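The fingertip (crop 415, 138) sits right above tab 1's pad (crop 410–430, 150–160), and all four tabs stand. Pressing down in steps.

>>> {"method": "apply_moves", "body": {"commands": [[0,0,0,0,0,0.006,0],[0,0,0,0,0,0.004,0],[0,0,0,0,0,0.003,0],[0,0,0,0,0,0.002,0],[0,0,0,0,0,0,0]]}}

```text
t: 6.43
eef_pos: [485.2, 67.0, 265.4]
tcp_rot: [-3.141, 0.0, 1.783]
ft_force: [-1.4, -1.2, 6.5]
opening: 0.009
```

>>> {"method": "apply_moves", "body": {"commands": [[0,0,0,0,0,0.002,0],[0,0,0,0,0,0.002,0],[0,0,0,0,0,0.002,0],[0,0,0,0,0,0,0]]}}

```text
t: 6.77
eef_pos: [485.2, 66.6, 259.7]
tcp_rot: [-3.141, 0.001, 1.783]
ft_force: [-1.7, -5.9, 8.6]
opening: 0.006
```

>>> {"method": "apply_moves", "body": {"commands": [[0,0,0,0,0,0.002,0],[0,0,0,0,0,0.002,0],[0,0,0,0,0,0.002,0],[0,0,0,0,0,0,0]]}}

```text
t: 7.1
eef_pos: [485.7, 66.5, 254.0]
tcp_rot: [3.14, 0.001, 1.783]
ft_force: [0.9, -5.1, 7.9]
opening: 0.004
```

>>> {"method": "apply_moves", "body": {"commands": [[0,0,0,0,0,0.002,0],[0,0,0,0,0,0.002,0],[0,0,0,0,0,0.002,0],[0,0,0,0,0,0,0]]}}

```text
t: 7.43
eef_pos: [485.9, 66.6, 247.9]
tcp_rot: [3.139, 0.001, 1.783]
ft_force: [3.3, -2.9, 5.8]
opening: 0.006
```

>>> {"method": "apply_moves", "body": {"commands": [[0,0,0,0,0,0.002,0],[0,0,0,0,0,0.001,0],[0,0,0,0,0,0,0],[0,0,0,0,0,0,0]]}}

```text
t: 7.77
eef_pos: [485.8, 66.7, 245.0]
tcp_rot: [3.139, 0.001, 1.783]
ft_force: [1.8, -1.4, 4.4]
opening: 0.006
```

>>> {"method": "apply_moves", "body": {"commands": [[0,0,0,0,0,0.001,0],[0,0,0,0,0,0.001,0],[0,0,0,0,0,0,0]]}}

```text
t: 8.02
eef_pos: [485.7, 66.7, 244.1]
tcp_rot: [3.138, 0.001, 1.783]
ft_force: [-1.0, -3.7, 22.2]
opening: 0.008
```

>>> {"method": "apply_moves", "body": {"commands": [[0,0,0,0,0,0.001,0],[0,0,0,0,0,0,0]]}}

```text
t: 8.18
eef_pos: [485.7, 66.7, 243.7]
tcp_rot: [3.138, 0.001, 1.783]
ft_force: [-3.3, -3.5, 33.5]
opening: 0.001
```

Firm stop at 34 N, at about the flat height. Lift off and look.

>>> {"method": "apply_moves", "body": {"commands": [[0,0,0,0,0,-0.004,0],[0,0,0,0,0,-0.03,0],[0,0,0,0,0,-0.04,0],[0,0,0,0,0,-0.04,0],[0,0,0,0,0,-0.03,0]]}}

```text
t: 8.6
eef_pos: [484.9, 67.0, 388.3]
tcp_rot: [3.141, 0.0, 1.783]
ft_force: [1.4, -0.2, -0.3]
opening: 0.003
```

Run:
```python
from h import *
s=env.state(); print(s["eef_pos"],s["ft_force"])
c=optics.read_camera("scene"); cv2.imwrite("pics/s3.png",cv2.resize(c["color"][150:350,180:460,::-1],None,fx=2.5,fy=2.5))
a=c["color"].astype(int); k=blob((a[...,0]>80)&(a[...,0]>2*a[...,1]),(335,250))
print(cv2.minAreaRect(ray(c,k.reshape(-1,2),53)[:,:2].astype(np.float32)))
```

```text
[484.94525162  66.9966156  388.30631709] [ 1.3887048  -0.2334606  -0.27790156]
((572.3086547851562, 26.425193786621094), (102.37378692626953, 186.30499267578125), 12.610715866088867)
```

View pics/s3.png

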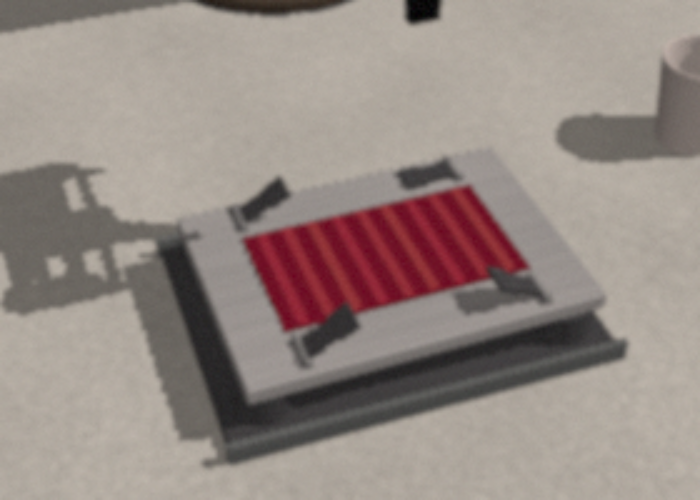

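Tab 1 (crop 425, 173) now lies flat with no shadow under it, and the other three stand. The plate's corners are at the same pixels as before, and the panel centre moved less than 1 mm. The fingers are clear, so I hand in.

```bash
python3 -c "
from cell import env
print(env.job_done())"
```

```text
the job is handed in; nothing more can be done
None
```

I found the loose corner, folded its shim tab flat and handed the job in at about 8.6 s. No verdict is reported.

- **Corner tests:** Corner 2 held firm at 25 N. Corner 1 gave about 4 mm at 6–9 N, so it is the loose one. I stopped there and did not press corners 3 and 4.
- **Folding tab 1:** It folded under about 6–9 N, then came to a firm stop at 34 N, with the pad about 3–4 mm above the plate's top (4.5 mm expected).
- **Final picture:** After lifting clear, tab 1 lies flat and the other three tabs stand. The plate shows no visible tilt, and its panel centre is within 1 mm of where it was at the start. The cup, jar and brush were not approached.
- **Disagreements and gaps:** The two cameras differed by 2–3 mm on the plate's centre, so I used their average. I did not press corner 1 again after folding; its firmness is judged from the hard stop and the picture.

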